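# Pail of bolts into the drip tray by its bail

### The job

The bolts in the short, wide metal pail are wanted in the drip tray. Raise that pail's folded-down wire handle until it stands upright, with the pail still standing on the bench; then lift the pail clear of the bench by the handle's black grip, carry it level, and lower it (do not drop it) into the shallow square steel tray. Let go with the pail standing flat on the tray's floor.

Things in the scene. Friction and masses are not known exactly. Their poses are not given: they have to be found in the camera images.
- pail: the short, wide bare-metal pail, part full of bolts, 75 mm high, 92 mm across its rim and 84 mm across its foot, about 0.5 kg; not the taller, narrower pail (105 mm high, 72 mm across) that stands near. Origin at the centre of its underside, z up, its centre axis. The wire handle is hinged on two ears at its sides, at (0, +52, 62) and (0, -52, 62) mm in the pail's frame, and lies folded out towards the pail's -x side
- bail (a joint): angle of the short pail's wire handle (rad) about the hinge line through its ears, which is parallel to the pail's y axis: 0 with the handle level, out towards the pail's -x; 1.57 upright over the pail; stops at -0.3 and 1.9. It starts about level. The hinge is lightly stiff (under half a newton at the grip moves it), so the handle stays where it is left; pushed hard along the handle towards the hinge, the light pail slides or tips. It is 4 mm wire, 104 mm wide at the ears
- bail_grip (a point): centre of the black round grip tube on the middle of that wire handle: 14 mm thick, 60 mm long, parallel to the pail's y axis, 115 mm from the hinge line. With the handle level it is 69 mm out from the pail's rim and about 62 mm over the bench, open all round; with the handle upright it is 177 mm above the pail's underside. The tube turns freely on the wire, so it can be held firmly while the handle swings
- tray: the shallow square steel tray, fixed to the bench: 170 mm by 170 mm outside, walls 4 mm thick and 18 mm high, floor 4 mm thick. Origin at the centre of its underside, x and y along its sides, z up

How it is judged:
On the way, in this order (a step that is already met when the one before it is completed fails the run):
1. the handle is raised upright (within 15 degrees) while the pail still stands on the bench (value of joint bail between 1.31 and 1.83 rad and height (world z) of pail below 0.012 m and angle between pail's own z axis and vertical below 0.2 rad), for 0.1 s.
2. the pail is lifted at least 20 mm off the bench, roughly level, by the handle's grip (height (world z) of pail above 0.02 m and angle between pail's own z axis and vertical below 0.4 rad and distance between the grasp point and bail_grip below 0.035 m), for 0.2 s.
3. the pail is lowered to the tray's floor (within 8 mm) while still held by the grip (z of pail in the frame of tray below 0.012 m and x of pail in the frame of tray between -0.042 and 0.042 m and y of pail in the frame of tray between -0.042 and 0.042 m and distance between the grasp point and bail_grip below 0.035 m), for 0.05 s.
At the end, for the whole second after the job is handed in: The short pail stands flat (within 6 degrees) and at rest on the tray's floor, wholly inside its walls (its centre within 42 mm of the tray's centre along each side), and is let go. The handle may be left at any angle (z of pail in the frame of tray between 0.001 and 0.008 m and x of pail in the frame of tray between -0.042 and 0.042 m and y of pail in the frame of tray between -0.042 and 0.042 m and angle between pail's own z axis and vertical below 0.1 rad and linear speed of pail below 0.02 m/s); the robot touches nothing.
It fails at once if the short pail is tipped more than 35 degrees, so that bolts would spill (angle between pail's own z axis and vertical above 0.61 rad).
It also fails if it takes over 58 s, if anything falls off the work surface, if the arm or the gripper's body presses on something with over 40 N, if the wrist force passes 120 N, or if a joint passes its speed limit or range.

### The arm

A 7-joint arm with a two-finger parallel gripper is mounted at the origin on the work surface. World frame = base frame: x ahead of the robot, y to its left, z up, the work surface at z = 0. Lengths are in m, angles in rad, forces in N, time in s.
With the tool pointing down it reaches from about 0.35 to 0.9 m from the base axis. Payload 8.1 kg.
Tool frame: the origin (TCP) lies at the very end of the fingers, on their centre line; the grasp point (between the pads) lies 19 mm behind it; z points along the fingers, y is the direction in which the jaws open and shut (so a half turn about z gives the same grasp; the last joint's range is limited). The gripper opens to 92 mm and grips with 3 to 60 N. Pads are 19 mm wide; open, the fingers measure 130 mm over their backs; the gripper's body (75 mm by 190 mm) begins 47 mm behind the grasp point.
Start: joints at [-1.409, 0.434, 0.025, 1.573, -0.012, 1.134, -0.075], TCP at [0.164, 0.603, 0.227] pointing down, gripper open.
Joint ranges: [-2.62, 2.62], [-0.44, 2.09], [-1.27, 1.32], [0.08, 2.57], [-1.32, 4.46], [0.12, 2], [-2.74, 2.74]. Speed limits (rad/s): [2.22, 2.22, 3.01, 3.01, 3.14, 3.14, 3.14].

### API

Orientations are given as a rotation vector (axis times angle).
In Python, from cell import observe, get_image, sign_off gives the robot as it stands.
- The arm moves only by the tool arm_command, never from a script. Its argument "deltas" is a list of rows, each an object with "xyz": the shift along the tool's x, y, z in cm, a list of three; "turn": the turn about the tool's z in degrees; "jaw": the closure in counts, from 0 (fully open) to 255 (shut). A call has 1 to 5 rows; each row is the pose to reach, as a shift and turn from the pose measured when the call began, along the tool's axes at that moment; what a row does not reach only later rows make up. A row lasts 1/12 s, in which the tool goes at most 41.7 mm and 7.16 degrees, less where a joint would pass 70% of its speed; a pose out of reach is approached as far as the arm can. A call with a gripper value outside its range is refused whole. The fingers move at their own pace and stop on an object; "force" is the grip in N (left out, the last holds). Time passes only in rows, so rows that repeat a pose let the fingers close. It gives the time, the measured TCP pose, the force and the opening at its end, in the units of the state.
- observe(): the state, without advancing time (a new reading comes with each control period).
- get_image(name): name is "scene" or "top"; returns a dict with "frame" (400x640x3 uint8, red, green, blue), "depth" (400x640 float32, m along the optical axis (not along the pixel's ray), 0 where there is no reading), "camera_matrix" (3x3 intrinsics, pixels), "distortion" ([k1, k2, p1, p2, k3] as OpenCV has them; the pictures are not rectified), "cam_to_world" (4x4, takes a point from camera to world coordinates). Camera axes: x right, y up, looking along -z (the intrinsics and any distortion apply to the point x, -y, -z); pixel columns grow to the right and rows downward; lengths in m; the calibration is good to about 2 mm. A picture is of the moment at which its call begins.
- sign_off(): hands the job in, once; it reports no verdict.
The state is a dict: "clock": time; "joints": joint angles; "dq": joint speeds; "joint_efforts": joint torques, N m; "position": TCP position; "ee_rot": TCP orientation; "force": force on the tool from outside, world axes, zero at the start; "ft_torque": the same for the moment, N m; "width": opening from 0.0 (shut) to 1.0 (fully open).
Only numpy, scipy, OpenCV 4.12 (cv2) and the standard library are available. Lean on these libraries where they do the work, as an engineer would, in place of code of your own. Each camera call takes 0.05 s, during which the arm holds its last target.

## Working session

There is one attempt and no reset: what is moved stays moved. The work goes in short steps, Python scripts to look and compute and a tool call to move; the robot and the scene stay as the last step left them, time stands still between calls to the robot, and variables do not carry over. Pictures are saved under pics/ and viewed, and the job is handed in when it is done.

Besides the shell and the picture viewer there is one more tool, called after "Emit:" by a JSON object that holds its "name" and its "arguments". arm_command: Moves the arm, as the interface text tells. Its arguments: {"type":"object","properties":{"deltas":{"type":"array","items":{"type":"object","properties":{"xyz":{"type":"array","items":{"type":"number"}},"turn":{"type":"number"},"jaw":{"type":"number"}}}},"force":{"type":"number"}},"required":["deltas"]}

```bash
mkdir -p pics; ls; cat > h.py <<'E'
import numpy as np, cv2
from cell import observe, get_image, sign_off
from scipy.spatial.transform import Rotation as R
def ray(im,uv):
    p=cv2.undistortPoints(np.array([[uv]],float),im["camera_matrix"],np.array(im["distortion"],float))[0,0]
    return np.array([p[0],-p[1],-1.0])
def on_plane(im,uv,z):
    T=np.array(im["cam_to_world"]);d=T[:3,:3]@ray(im,uv);o=T[:3,3]
    return o+d*(z-o[2])/d[2]
def by_depth(im,uv):
    u,v=map(int,uv);T=np.array(im["cam_to_world"]);return T[:3,:3]@(ray(im,uv)*im["depth"][v,u])+T[:3,3]
def cloud(im):
    vv,uu=np.mgrid[0:400,0:640];p=np.stack([uu.ravel(),vv.ravel()],1).astype(float)[:,None]
    q=cv2.undistortPoints(p,im["camera_matrix"],np.array(im["distortion"],float))[:,0]
    d=im["depth"].ravel();T=np.array(im["cam_to_world"])
    P=np.c_[q[:,0]*d,-q[:,1]*d,-d]@T[:3,:3].T+T[:3,3]
    P[d==0]=np.nan
    return P.reshape(400,640,3)
def save(im,n): cv2.imwrite("pics/"+n,im["frame"][:,:,::-1])
def st():
    s=observe();print({k:np.round(s[k],3).tolist() for k in s});return s
E
python3 - <<'E'
from h import *
st()
for n in("scene","top"):
    im=get_image(n);save(im,n+"0.png");print(n,np.round(im["cam_to_world"],2).tolist(),np.round(im["distortion"],3))
E
```

```text
pics
{'clock': 0.0, 'joints': [-1.409, 0.435, 0.025, 1.574, -0.012, 1.134, -0.075], 'dq': [0.0, 0.001, 0.001, -0.001, 0.001, 0.0, 0.0], 'joint_efforts': [-0.0, -66.783, 0.985, -31.449, -0.061, 0.042, 0.0], 'position': [0.164, 0.603, 0.226], 'ee_rot': [-0.415, -3.114, 0.002], 'force': [-0.134, -0.16, 0.226], 'ft_torque': [-0.003, 0.026, -0.017], 'width': 0.998}
scene [[0.65, -0.4, 0.64, 1.16], [0.76, 0.33, -0.56, -0.53], [0.01, 0.85, 0.53, 0.59], [0.0, 0.0, 0.0, 1.0]] [-0.112  0.     0.     0.     0.   ]
top [[0.01, 0.99, -0.12, 0.45], [-1.0, 0.01, 0.0, 0.03], [0.01, 0.12, 0.99, 0.86], [0.0, 0.0, 0.0, 1.0]] [0.012 0.    0.    0.    0.   ]
```

View pics/scene0.png

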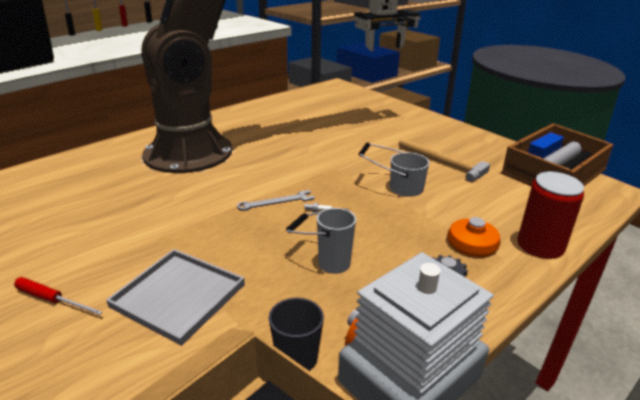

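View pics/top0.png

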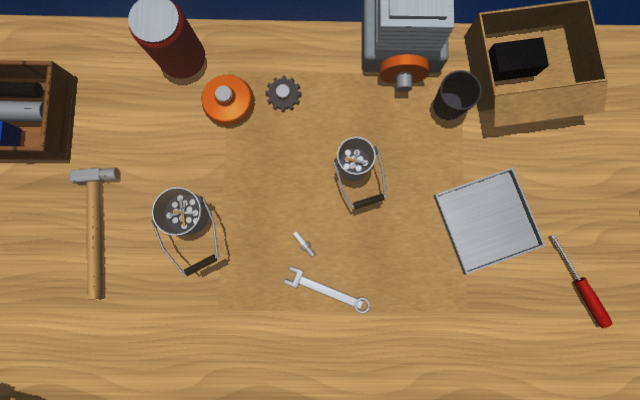

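The top view shows the short wide pail at about (180,212) with its black grip at (200,265), the tall pail at (356,158) and the tray at (488,221). Next I'll measure the short pail, its grip and the tray.

```bash
cat > m.py <<'E'
from h import *
im=get_image("top");P=cloud(im)
f=im["frame"].astype(int);g=f.max(2)
# grip
def grip(x0,x1,y0,y1):
    m=np.zeros(g.shape,np.uint8);m[y0:y1,x0:x1]=(g[y0:y1,x0:x1]<55)
    n,l,s,c=cv2.connectedComponentsWithStats(m)
    i=1+s[1:,4].argmax();mm=l==i
    r=cv2.minAreaRect(np.argwhere(mm)[:,::-1].astype(np.float32))
    print("grip px",c[i],s[i],r)
    Q=P[mm];Q=Q[np.isfinite(Q[:,0])];print("depth grip med",np.median(Q,0),"zpct",np.percentile(Q[:,2],[10,50,90]))
    b=cv2.boxPoints(r);b=sorted([tuple(x) for x in b])
    for z in(.055,.062,.069): print(z,on_plane(im,c[i],z).round(4),[on_plane(im,q,z)[:2].round(4).tolist() for q in b])
grip(180,222,245,285)
# rim points
sub=np.zeros(g.shape,bool);sub[180:245,145:212]=1
m=sub&(P[...,2]>.068)&(P[...,2]<.082)
Q=P[m];print("rim n",len(Q),Q[:,2].mean())
h=cv2.convexHull(np.argwhere(m)[:,::-1].astype(np.int32))
(c,a,t)=cv2.minEnclosingCircle((Q[:,:2]*1000).astype(np.float32)),0,0
print("enclosing rim circle mm",c)
# other stuff: tray
m=np.zeros(g.shape,bool);m[160:285,425:555]=1
w=m&(P[...,2]>.011)&(P[...,2]<.03)
r=cv2.minAreaRect((P[w][:,:2]*1000).astype(np.float32));print("tray",w.sum(),r,np.median(P[w],0))
fl=m&(P[...,2]>.001)&(P[...,2]<.03);print("floor z",np.median(P[fl],0))
E
python3 m.py
python3 - <<'E'
from h import *
im=get_image("top");c=im["frame"][170:290,130:250,::-1];cv2.imwrite("pics/c0.png",cv2.resize(c,None,fx=5,fy=5,interpolation=cv2.INTER_CUBIC))
E
```

```text
grip px [200.2195122  264.62804878] [185 255  32  20 164] ((200.4000244140625, 264.8000183105469), (6.260990142822266, 33.09380340576172), 63.43495178222656)
depth grip med [0.41977742 0.26167445 0.08884921] zpct [0.08691963 0.08884921 0.09090553]
0.055 [0.4192 0.272  0.055 ] [[0.4099, 0.3017], [0.3995, 0.2958], [0.4383, 0.2474], [0.4278, 0.2416]]
0.062 [0.4194 0.2699 0.062 ] [[0.4102, 0.2993], [0.4, 0.2935], [0.4384, 0.2455], [0.428, 0.2397]]
0.069 [0.4197 0.2678 0.069 ] [[0.4106, 0.2969], [0.4004, 0.2912], [0.4385, 0.2436], [0.4282, 0.2378]]
rim n 387 0.072391727258026
enclosing rim circle mm ((506.1002502441406, 310.6895446777344), 59.67219543457031)
tray 869 ((519.82373046875, -305.7791748046875), (171.32080078125, 197.0222625732422), 20.881074905395508) [ 0.50749669 -0.30616996  0.0160002 ]
floor z [ 0.51276089 -0.29610192  0.0030411 ]
```

View pics/c0.png

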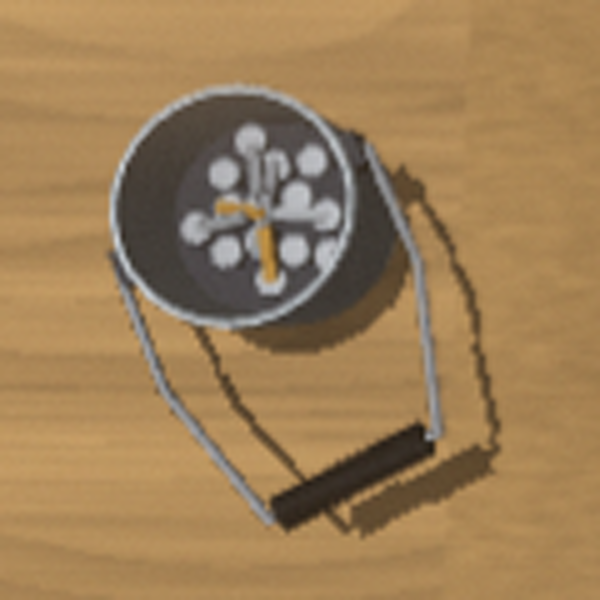

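The crop shows the rim circle centred near crop (233,206), the grip running from (275,515) to (435,440), and the ears at (115,255) and (365,145). The grip depth reads 0.089, so the handle sits a little above level. I'll cross-check with the second view.

```bash
python3 - <<'E'
from h import *
im=get_image("top");sc=get_image("scene")
save(sc,"s1.png");c=sc["frame"][130:210,340:440,::-1];cv2.imwrite("pics/c1.png",cv2.resize(c,None,fx=6,fy=6,interpolation=cv2.INTER_CUBIC))
def px(x,y): return (130+x/5-.4,170+y/5-.4)
C=on_plane(im,px(233,206),.075);print("rim c",C)
for q in((111,206),(355,206),(233,85),(233,327)): print(np.linalg.norm(on_plane(im,px(*q),.075)-C).round(4))
for z in(.075,.082): 
  a=on_plane(im,px(275,515),z);b=on_plane(im,px(435,440),z);m=(a+b)/2;print(z,"ends",a.round(4),b.round(4),"len",np.linalg.norm(a-b),"mid",m,"dist",np.linalg.norm((m-C)[:2]),"dir",np.degrees(np.arctan2(*(a-b)[[1,0]])),"perp",np.degrees(np.arctan2(*(C-m)[[1,0]])))
e1=on_plane(im,px(115,255),.062);e2=on_plane(im,px(365,145),.062);print("ears",e1,e2,np.linalg.norm(e1-e2),(e1+e2)/2,np.degrees(np.arctan2(*(e1-e2)[[1,0]])))
# scene grip
g=sc["frame"].max(2);m=np.zeros(g.shape,np.uint8);m[138:162,352:376]=g[138:162,352:376]<55
n,l,s,c=cv2.connectedComponentsWithStats(m);i=1+s[1:,4].argmax();print(s[i],c[i])
# triangulate centroids
r=[]
gp=np.array(px(355,477.5))
for I,p in((im,gp),(sc,c[i])):
    T=np.array(I["cam_to_world"]);d=T[:3,:3]@ray(I,p);r.append((T[:3,3],d/np.linalg.norm(d)))
A=np.c_[r[0][1],-r[1][1]];t=np.linalg.lstsq(A,r[1][0]-r[0][0],rcond=None)[0]
p,q=r[0][0]+t[0]*r[0][1],r[1][0]+t[1]*r[1][1];print("tri",p,q)
# tray corners at wall top
P=cloud(im);f=im["frame"]
for uv in((512,170),(435,196),(466,273),(542,244)): print(uv,on_plane(im,uv,.018).round(4))
E
```

```text
rim c [0.5189385  0.31610368 0.075     ]
0.0454
0.0455
0.0459
0.0453
0.075 ends [0.405  0.2938 0.075 ] [0.4331 0.2365 0.075 ] len 0.06383802508237837 mid [0.41907287 0.26516463 0.075     ] dist 0.11210677911031358 dir 116.07326702824085 perp 27.025035017018094
0.082 ends [0.4054 0.2915 0.082 ] [0.4332 0.2346 0.082 ] len 0.06326521763015303 mid [0.41933498 0.26305435 0.082     ] dist 0.11284986249942058 dir 116.0732670282408 perp 28.039986930714075
ears [0.50081873 0.36428689 0.062     ] [0.54426214 0.27200972 0.062     ] 0.1019921917999379 [0.52254043 0.31814831 0.062     ] 115.21070938415787
[361 144   8  10  30] [364.53333333 148.23333333]
tri [0.41948336 0.26161441 0.08705152] [0.42163053 0.26400868 0.08769306]
(512, 170) [ 0.6177 -0.3431  0.018 ]
(435, 196) [ 0.5618 -0.1849  0.018 ]
(466, 273) [ 0.4086 -0.2437  0.018 ]
(542, 244) [ 0.4681 -0.397   0.018 ]
```

View pics/c1.png

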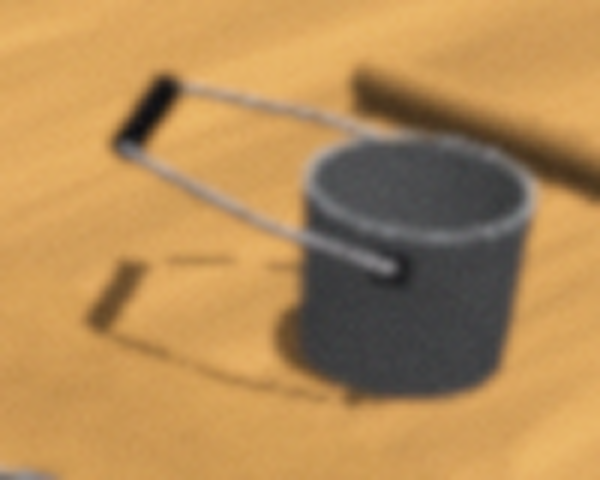

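The two views agree. The grip centre is about (0.42, 0.263, 0.083), the pail axis about (0.520, 0.3165), and the handle is about 0.19 rad above level. Reported sizes also match: rim radius 45 mm, ear spacing 102 mm, grip length 63 mm. The tray centre is about (0.514, -0.292).

```bash
cat > go.py <<'E'
import sys
from h import *
# go.py x y z yaw(deg of tool y, mod 180)
def plan(x,y,z,yaw=None):
    s=observe();r=R.from_rotvec(s["ee_rot"]).as_matrix();d=r.T@(np.array([x,y,z])-s["position"])*100
    cy=np.degrees(np.arctan2(r[1,1],r[0,1]));o=""
    if yaw is not None:
        e=(yaw-cy+90)%180-90; o="turn %.1f"%(-e)   # tool z down: + turn = - world yaw
    print("from",np.round(s["position"],4),"yaw %.1f"%cy,"tilt %.2f"%np.degrees(np.arccos(-r[2,2])),"delta cm",d.round(2),o,"j7 %.2f w %.3f F"%(s["joints"][6],s["width"]),np.round(s["force"],1),"t",round(s["clock"],2))
if __name__=="__main__": plan(*map(float,sys.argv[1:]))
E
python3 go.py .42 .263 .20 26.5
```

```text
from [0.1635 0.6031 0.2265] yaw 74.8 tilt 0.03 delta cm [-33.65 -26.1    2.66] turn 48.3 j7 -0.08 w 1.003 F [0.2 0.4 0.1] t 0.3
```

Emit:
{"name": "arm_command", "arguments": {"deltas": [{"xyz": [-3, -2.3, 0.2], "turn": 6, "jaw": 110}, {"xyz": [-6, -4.6, 0.4], "turn": 12, "jaw": 110}, {"xyz": [-9, -7, 0.6], "turn": 18, "jaw": 110}, {"xyz": [-12, -9.3, 0.8], "turn": 24, "jaw": 110}, {"xyz": [-15, -11.6, 1], "turn": 30, "jaw": 110}]}}

```text
clock: 0.72
position: [0.2787, 0.4503, 0.2165]
ee_rot: [1.214, 2.898, -0.0]
force: [1.1, -0.1, -1.0]
width: 0.684
```

```bash
python3 go.py .42 .263 .20 26.5
```

```text
from [0.2787 0.4503 0.2165] yaw 44.5 tilt 0.01 delta cm [-23.25  -3.06   1.65] turn 18.0 j7 -0.28 w 0.684 F [ 1.1 -0.1 -1. ] t 0.72
```

Emit:
{"name": "arm_command", "arguments": {"deltas": [{"xyz": [-4.5, -0.6, 0.3], "turn": 5, "jaw": 110}, {"xyz": [-10, -1.3, 0.6], "turn": 9, "jaw": 110}, {"xyz": [-16, -2, 1], "turn": 14, "jaw": 110}, {"xyz": [-20.5, -2.8, 1.3], "turn": 18, "jaw": 110}, {"xyz": [-23.3, -3.1, 1.6], "turn": 18, "jaw": 110}]}}

```text
clock: 1.13
position: [0.4035, 0.2839, 0.2032]
ee_rot: [1.658, 2.668, 0.001]
force: [1.7, 0.7, 0.7]
width: 0.568
```

```bash
python3 go.py .42 .263 .065 26.5
```

```text
from [0.4035 0.2839 0.2032] yaw 26.3 tilt 0.04 delta cm [-2.6   0.55 13.82] turn -0.2 j7 -0.16 w 0.568 F [1.7 0.7 0.7] t 1.13
```

Emit:
{"name": "arm_command", "arguments": {"deltas": [{"xyz": [-2.6, 0.5, 1], "turn": 0, "jaw": 110}, {"xyz": [-2.6, 0.5, 3], "turn": 0, "jaw": 110}, {"xyz": [-2.6, 0.5, 6], "turn": 0, "jaw": 110}, {"xyz": [-2.6, 0.5, 7], "turn": 0, "jaw": 110}, {"xyz": [-2.6, 0.5, 7], "turn": 0, "jaw": 110}]}}

```text
clock: 1.55
position: [0.418, 0.2618, 0.1311]
ee_rot: [-1.657, -2.667, 0.006]
force: [-0.2, -0.5, 0.6]
width: 0.571
```

```bash
python3 go.py .42 .263 .065 26.5; python3 - <<'E'
from h import *
im=get_image("top");sc=get_image("scene")
a=cv2.resize(im["frame"][170:300,120:280,::-1],(480,390));b=cv2.resize(sc["frame"][90:220,310:470,::-1],(480,390))
cv2.imwrite("pics/p2.png",cv2.resize(np.hstack([a,b]),(800,325)))
E
```

```text
from [0.418  0.2618 0.1311] yaw 26.3 tilt 0.24 delta cm [0.02 0.26 6.61] turn -0.2 j7 -0.05 w 0.571 F [-0.2 -0.5  0.6] t 1.55
```

View pics/p2.png

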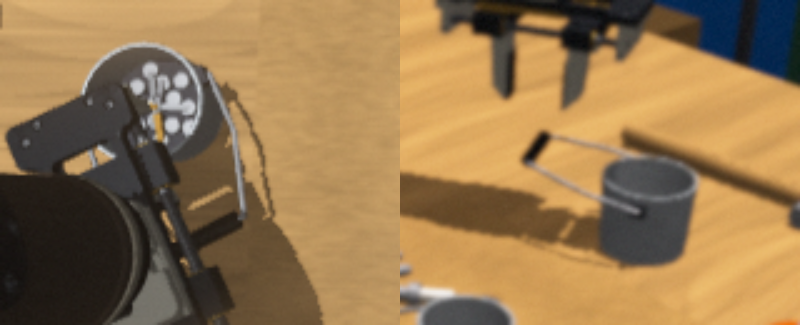

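The fingers are above the grip and straddle it, with the jaws open across the tube. Clear to descend.

Emit:
{"name": "arm_command", "arguments": {"deltas": [{"xyz": [0, 0.2, 1.5], "turn": 0, "jaw": 110}, {"xyz": [0, 0.2, 3], "turn": 0, "jaw": 110}, {"xyz": [0, 0.2, 4.5], "turn": 0, "jaw": 110}, {"xyz": [0, 0.2, 6], "turn": 0, "jaw": 110}, {"xyz": [0, 0.2, 6.5], "turn": 0, "jaw": 110}]}}

```text
clock: 2.07
position: [0.4212, 0.2647, 0.0685]
ee_rot: [-1.656, -2.67, -0.001]
force: [0.0, -0.4, 0.1]
width: 0.569
```

Emit:
{"name": "arm_command", "arguments": {"deltas": [{"xyz": [0, 0, 0], "turn": 0, "jaw": 150}, {"xyz": [0, 0, 0], "turn": 0, "jaw": 180}, {"xyz": [0, 0, 0], "turn": 0, "jaw": 200}, {"xyz": [0, 0, 0], "turn": 0, "jaw": 230}, {"xyz": [0, 0, 0], "turn": 0, "jaw": 255}], "force": 12}}

```text
clock: 2.48
position: [0.4216, 0.2651, 0.0693]
ee_rot: [1.656, 2.67, 0.003]
force: [-0.0, -0.0, -0.3]
width: 0.254
```

```bash
python3 go.py .42 .263 .065 26.5; python3 - <<'E'
from h import *
im=get_image("top");sc=get_image("scene")
a=cv2.resize(im["frame"][170:300,120:280,::-1],(480,390));b=cv2.resize(sc["frame"][90:220,310:470,::-1],(480,390))
cv2.imwrite("pics/p3.png",cv2.resize(np.hstack([a,b]),(800,325)))
E
```

```text
from [0.4216 0.2651 0.0693] yaw 26.4 tilt 0.10 delta cm [-0.12 -0.24  0.43] turn -0.1 j7 -0.00 w 0.254 F [-0.  -0.  -0.3] t 2.48
```

View pics/p3.png

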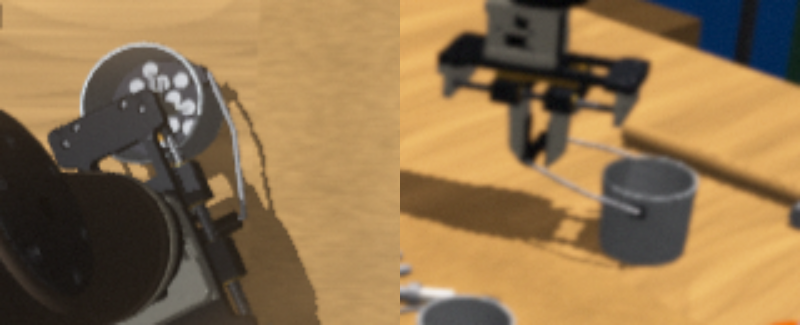

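The fingers straddle the grip and are still closing.

Emit:
{"name": "arm_command", "arguments": {"deltas": [{"xyz": [0, 0, 0], "turn": 0, "jaw": 255}, {"xyz": [0, 0, 0], "turn": 0, "jaw": 255}, {"xyz": [0, 0, 0], "turn": 0, "jaw": 255}, {"xyz": [0, 0, 0], "turn": 0, "jaw": 255}], "force": 20}}

```text
clock: 2.92
position: [0.421, 0.2649, 0.0689]
ee_rot: [-1.655, -2.67, -0.001]
force: [-2.2, 0.0, -0.3]
width: 0.147
```

```bash
python3 - <<'E'
from h import *
s=st()
p=np.array(s["position"]);g=p+[0,0,.019]
r=R.from_rotvec(s["ee_rot"]).as_matrix()
print("grip now",g)
a=np.radians(27);u=np.array([np.cos(a),np.sin(a),0])
th0=np.arcsin((g[2]-.062)/.115);print("th0",th0)
print("hinge est",g+u*.115*np.cos(th0))
for th in np.radians([10,20,30,40,50,60,70,80,90]):
    h=g+u*.115*np.cos(th0)
    q=np.array([h[0],h[1],.062])-u*.115*np.cos(th)+[0,0,.115*np.sin(th)]
    print(np.degrees(th).round(),(r.T@(q-g)*100).round(2), (q-[0,0,.019]).round(4))
E
```

```text
{'clock': 2.917, 'joints': [-0.886, 0.44, 0.287, 2.072, -0.2, 0.655, -0.005], 'dq': [0.001, 0.001, 0.002, 0.001, -0.001, -0.0, -0.001], 'joint_efforts': [0.689, -54.821, 5.051, -21.678, 0.076, -0.581, -0.12], 'position': [0.421, 0.265, 0.069], 'ee_rot': [-1.655, -2.67, -0.001], 'force': [-2.218, 0.028, -0.27], 'ft_torque': [-0.055, 0.464, 0.062], 'width': 0.147}
grip now [0.42099926 0.26489519 0.08786601]
th0 0.22686282184860293
hinge est [0.52083951 0.31576634 0.08786601]
10.0 [-0.   -0.12  0.59] [0.4199 0.2644 0.063 ]
20.0 [ 0.01  0.4  -1.35] [0.4246 0.2667 0.0823]
30.0 [ 0.02  1.25 -3.16] [0.4321 0.2706 0.1005]
40.0 [ 0.03  2.4  -4.8 ] [0.4423 0.2758 0.1169]
50.0 [ 0.04  3.82 -6.22] [0.455  0.2822 0.1311]
60.0 [ 0.06  5.46 -7.37] [0.4696 0.2897 0.1426]
70.0 [ 0.08  7.27 -8.22] [0.4858 0.2979 0.1511]
80.0 [ 0.1   9.21 -8.74] [0.503  0.3067 0.1563]
90.0 [ 0.12 11.21 -8.91] [0.5208 0.3158 0.158 ]
```

Width 0.147 × 92 mm ≈ 13.5 mm, so the grip is held. I'll swing it along the arc in short calls and watch the force.

Emit:
{"name": "arm_command", "arguments": {"deltas": [{"xyz": [0, 0.2, -0.7], "turn": 0, "jaw": 255}, {"xyz": [0, 0.4, -1.35], "turn": 0, "jaw": 255}, {"xyz": [0, 0.8, -2.3], "turn": 0, "jaw": 255}, {"xyz": [0, 1.25, -3.15], "turn": 0, "jaw": 255}, {"xyz": [0, 1.25, -3.15], "turn": 0, "jaw": 255}]}}

```text
clock: 3.33
position: [0.4337, 0.2713, 0.1024]
ee_rot: [1.656, 2.669, 0.005]
force: [-3.0, -1.8, 1.6]
width: 0.145
```

```bash
python3 go.py .455 .2822 .1315; python3 go.py .4423 .2758 .1172
```

```text
from [0.4337 0.2713 0.1024] yaw 26.4 tilt 0.19 delta cm [ 0.03  2.4  -2.91]  j7 -0.02 w 0.145 F [-3.  -1.8  1.6] t 3.33
from [0.4337 0.2713 0.1024] yaw 26.4 tilt 0.19 delta cm [ 0.02  0.98 -1.48]  j7 -0.02 w 0.145 F [-3.  -1.8  1.6] t 3.33
```

The force reads -3.5 N, so I'm pushing slightly toward the pail. I'll bias the arc a little outward.

Emit:
{"name": "arm_command", "arguments": {"deltas": [{"xyz": [0, 0.2, -0.8], "turn": 0, "jaw": 255}, {"xyz": [0, 0.7, -1.6], "turn": 0, "jaw": 255}, {"xyz": [0, 1.4, -2.3], "turn": 0, "jaw": 255}, {"xyz": [0, 2.1, -3.0], "turn": 0, "jaw": 255}, {"xyz": [0, 2.1, -3.0], "turn": 0, "jaw": 255}]}}

```text
clock: 3.75
position: [0.4541, 0.2817, 0.1343]
ee_rot: [1.655, 2.669, 0.009]
force: [-5.2, -0.7, 7.2]
width: 0.145
```

```bash
for q in ".4696 .2897 .144" ".4858 .2979 .1525" ".503 .3067 .158" ".5208 .3158 .160"; do python3 go.py $q; done;  python3 - <<'E'
from h import *
im=get_image("top");sc=get_image("scene")
a=cv2.resize(im["frame"][170:300,120:280,::-1],(480,390));b=cv2.resize(sc["frame"][90:220,310:470,::-1],(480,390))
cv2.imwrite("pics/p4.png",cv2.resize(np.hstack([a,b]),(800,325)))
E
```

```text
from [0.4541 0.2817 0.1343] yaw 26.4 tilt 0.32 delta cm [ 0.03  1.75 -0.96]  j7 -0.03 w 0.145 F [-5.2 -0.7  7.2] t 3.75
from [0.4541 0.2817 0.1343] yaw 26.4 tilt 0.32 delta cm [ 0.05  3.57 -1.8 ]  j7 -0.03 w 0.145 F [-5.2 -0.7  7.2] t 3.75
from [0.4541 0.2817 0.1343] yaw 26.4 tilt 0.32 delta cm [ 0.07  5.51 -2.34]  j7 -0.03 w 0.145 F [-5.2 -0.7  7.2] t 3.75
from [0.4541 0.2817 0.1343] yaw 26.4 tilt 0.32 delta cm [ 0.1   7.51 -2.53]  j7 -0.03 w 0.145 F [-5.2 -0.7  7.2] t 3.75
```

View pics/p4.png

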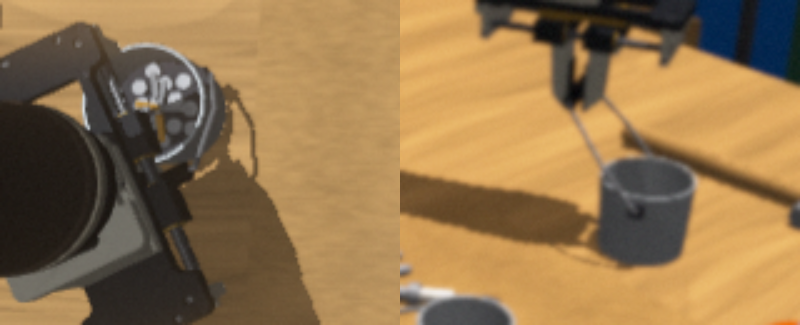

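The handle is rising with the pail in place. The 8 N is compression along the wire, so I'll raise the rest of the arc slightly.

Emit:
{"name": "arm_command", "arguments": {"deltas": [{"xyz": [0, 0.4, -0.8], "turn": 0, "jaw": 255}, {"xyz": [0, 1.4, -1.4], "turn": 0, "jaw": 255}, {"xyz": [0, 2.4, -1.9], "turn": 0, "jaw": 255}, {"xyz": [0, 3.4, -2.3], "turn": 0, "jaw": 255}, {"xyz": [0, 3.4, -2.3], "turn": 0, "jaw": 255}]}}

```text
clock: 4.27
position: [0.4862, 0.2974, 0.1579]
ee_rot: [1.655, 2.668, 0.011]
force: [-1.0, -0.1, 6.1]
width: 0.144
```

```bash
for q in ".503 .3067 .162" ".5208 .3158 .163"; do python3 go.py $q; done;  python3 - <<'E'
from h import *
im=get_image("top");sc=get_image("scene")
a=cv2.resize(im["frame"][170:300,120:280,::-1],(480,390));b=cv2.resize(sc["frame"][90:220,310:470,::-1],(480,390))
cv2.imwrite("pics/p5.png",cv2.resize(np.hstack([a,b]),(800,325)))
E
```

```text
from [0.4862 0.2974 0.1579] yaw 26.4 tilt 0.42 delta cm [ 0.09  1.93 -0.4 ]  j7 -0.02 w 0.144 F [-1.  -0.1  6.1] t 4.27
from [0.4862 0.2974 0.1579] yaw 26.4 tilt 0.42 delta cm [ 0.12  3.93 -0.48]  j7 -0.02 w 0.144 F [-1.  -0.1  6.1] t 4.27
```

View pics/p5.png

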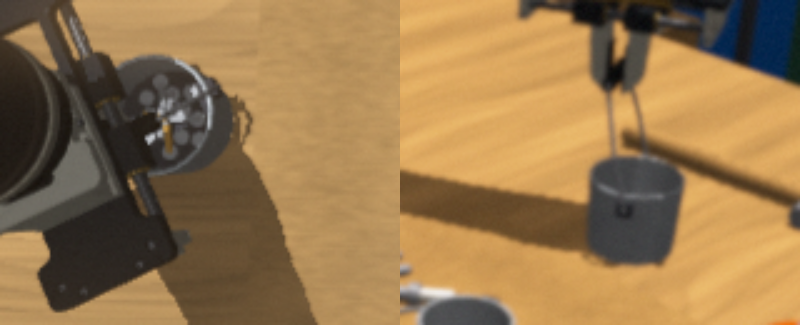

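The pail seems to have slid a few mm. I'll re-measure its rim before continuing.

```bash
python3 - <<'E'
from h import *
im=get_image("top");sc=get_image("scene")
cv2.imwrite("pics/a6.png",cv2.resize(im["frame"][175:265,130:240,::-1],None,fx=6,fy=6,interpolation=cv2.INTER_CUBIC))
cv2.imwrite("pics/b6.png",cv2.resize(sc["frame"][100:210,360:460,::-1],None,fx=5,fy=5,interpolation=cv2.INTER_CUBIC))
E
```

```text
(no output)
```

View pics/a6.png

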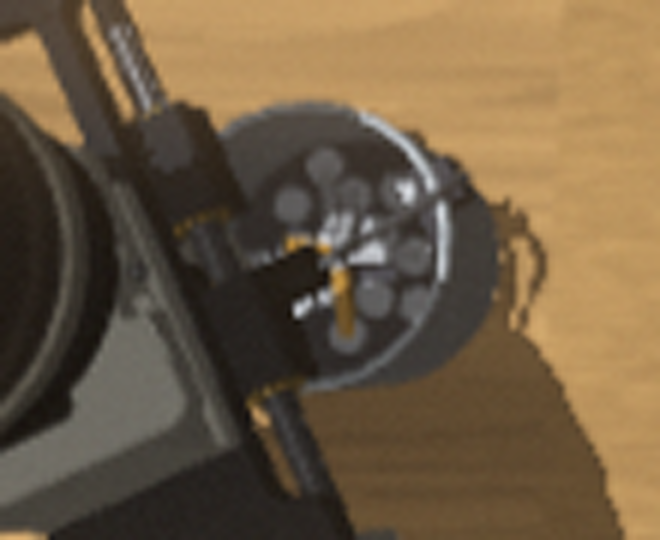

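View pics/b6.png

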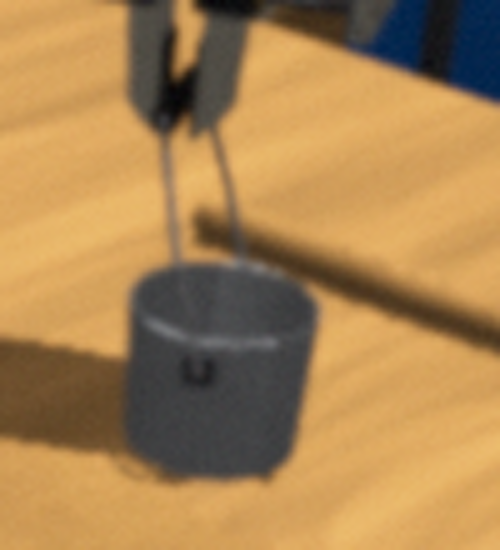

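```bash
python3 - <<'E'
from h import *
im=get_image("top")
C=on_plane(im,(130+304/6-.4,175+246/6-.4),.075);print("rim c",C)
for q in((448,246),(304,102),(304,390)): print(np.linalg.norm(on_plane(im,(130+q[0]/6-.4,175+q[1]/6-.4),.075)-C).round(4))
s=observe();g=np.array(s["position"])+[0,0,.019];d=g-C;print(g,d,np.hypot(d[0],d[1]),"bail~",np.arctan2(g[2]-.062,np.hypot(d[0],d[1])), np.linalg.norm([np.hypot(d[0],d[1]),g[2]-.062]))
print(on_plane(im,(130+455/6-.4,175+185/6-.4),.062)-C)
E
python3 go.py .510 .3095 .165
```

```text
rim c [0.51003134 0.30799525 0.075     ]
0.0447
0.0454
0.0448
[0.48356163 0.29600287 0.17610305] [-0.0264697  -0.01199238  0.10110305] 0.029059635693902616 bail~ 1.321418901458492 0.11774535789831811
[ 0.02116243 -0.0420564  -0.013     ]
from [0.4836 0.296  0.1571] yaw 26.4 tilt 0.26 delta cm [ 0.04  2.97 -0.78]  j7 -0.02 w 0.146 F [-1.3 -0.9  5.7] t 4.52
```

The pail slid about 11 mm toward the arm and stayed upright. The handle is now at about 1.32 rad, and I'll finish raising it over the new centre.

Emit:
{"name": "arm_command", "arguments": {"deltas": [{"xyz": [0, 0.4, -0.4], "turn": 0, "jaw": 255}, {"xyz": [0, 1.2, -0.5], "turn": 0, "jaw": 255}, {"xyz": [0, 2.0, -0.6], "turn": 0, "jaw": 255}, {"xyz": [0, 2.6, -0.6], "turn": 0, "jaw": 255}, {"xyz": [0, 2.6, -0.6], "turn": 0, "jaw": 255}]}}

```text
clock: 4.93
position: [0.5081, 0.3081, 0.1629]
ee_rot: [1.656, 2.669, 0.007]
force: [0.4, -0.8, -3.5]
width: 0.144
```

```bash
cd .;python3 go.py .510 .308 .161; python3 - <<'E'
from h import *
im=get_image("top");sc=get_image("scene")
cv2.imwrite("pics/a7.png",np.hstack([cv2.resize(im["frame"][175:275,130:230,::-1],(400,400),interpolation=cv2.INTER_CUBIC),cv2.resize(sc["frame"][100:210,360:460,::-1],(400,400),interpolation=cv2.INTER_CUBIC)]))
E
```

```text
from [0.5081 0.3081 0.1629] yaw 26.4 tilt 0.27 delta cm [-0.09  0.17  0.19]  j7 -0.01 w 0.144 F [ 0.4 -0.8 -3.5] t 4.93
```

View pics/a7.png

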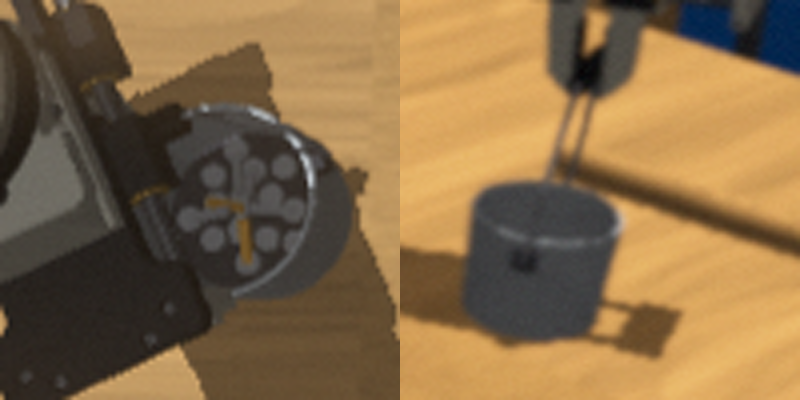

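The pail slid a little more and is now partly carried. I'll measure again.

```bash
python3 - <<'E'
from h import *
im=get_image("top");sc=get_image("scene")
cv2.imwrite("pics/a8.png",cv2.resize(im["frame"][185:265,140:240,::-1],None,fx=7,fy=7,interpolation=cv2.INTER_CUBIC))
cv2.imwrite("pics/b8.png",cv2.resize(sc["frame"][100:210,360:460,::-1],None,fx=5,fy=5,interpolation=cv2.INTER_CUBIC))
P=cloud(im);sub=np.zeros((400,640),bool);sub[190:255,150:225]=1
m=sub&(P[...,2]>.055)&(P[...,2]<.1)
hs=np.histogram(P[m][:,2],bins=np.arange(.055,.101,.003));print(hs[0],hs[1])
s=st()
E
```

```text
[26 24 26 23 26 41 50 61 18  2  1  2  2  1  2] [0.055 0.058 0.061 0.064 0.067 0.07  0.073 0.076 0.079 0.082 0.085 0.088
 0.091 0.094 0.097 0.1  ]
{'clock': 5.133, 'joints': [-0.869, 0.448, 0.33, 1.758, -0.174, 0.961, -0.01], 'dq': [-0.001, -0.006, -0.001, 0.007, 0.001, -0.0, -0.001], 'joint_efforts': [0.057, -64.989, 5.785, -30.446, -0.068, -0.169, 0.001], 'position': [0.506, 0.307, 0.163], 'ee_rot': [1.656, 2.669, 0.005], 'force': [-1.116, -0.362, -4.203], 'ft_torque': [-0.108, 0.138, 0.035], 'width': 0.145}
```

View pics/a8.png

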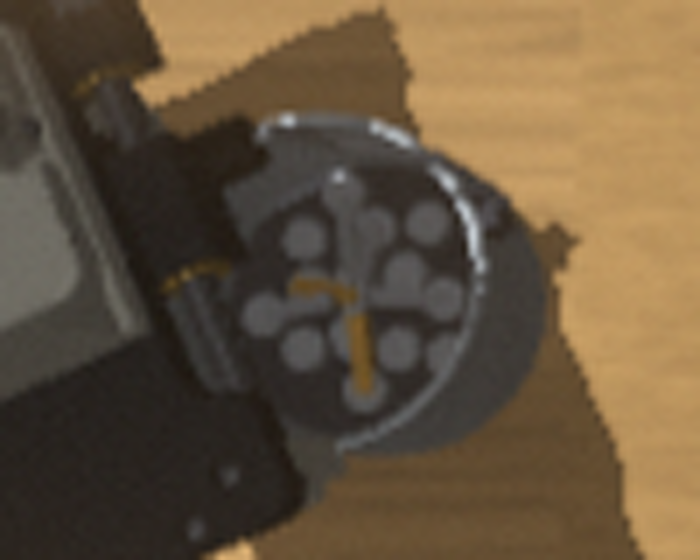

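View pics/b8.png

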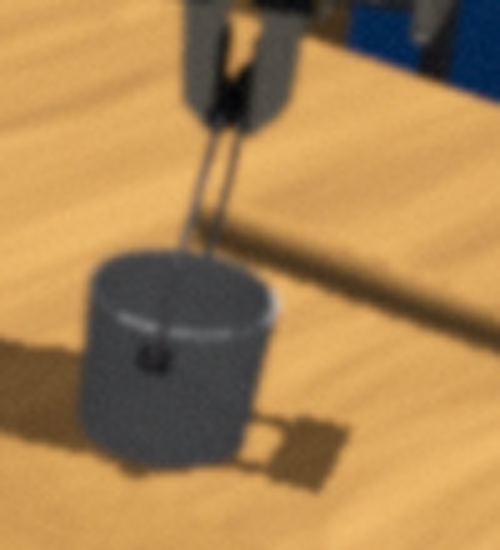

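```bash
python3 - <<'E'
from h import *
im=get_image("top")
C=on_plane(im,(184.6,224.9),.075);s=observe();g=np.array(s["position"])+[0,0,.019];d=g-C;u=np.array([np.cos(np.radians(26.5)),np.sin(np.radians(26.5))])
print(C,g,d[:2]@u, "bail",1.57+np.arctan2(d[:2]@u,g[2]-.062))
E
```

```text
[0.49274892 0.29892671 0.075     ] [0.50637278 0.3072446  0.1818138 ] 0.015903886568906508 bail 1.7019669050281543
```

Emit:
{"name": "arm_command", "arguments": {"deltas": [{"xyz": [0, 0, 0.15], "turn": 0, "jaw": 255}, {"xyz": [0, -0.4, 0.2], "turn": 0, "jaw": 255}, {"xyz": [0, -0.8, 0.2], "turn": 0, "jaw": 255}, {"xyz": [0, -1.2, 0.2], "turn": 0, "jaw": 255}, {"xyz": [0, -1.3, 0.2], "turn": 0, "jaw": 255}]}}

```text
clock: 5.6
position: [0.4939, 0.3012, 0.1609]
ee_rot: [-1.656, -2.67, -0.006]
force: [0.0, 1.4, -0.3]
width: 0.144
```

```bash
python3 - <<'E'
from h import *
st()
im=get_image("top");sc=get_image("scene")
cv2.imwrite("pics/a9.png",np.hstack([cv2.resize(im["frame"][185:265,140:220,::-1],(400,400),interpolation=cv2.INTER_CUBIC),cv2.resize(sc["frame"][100:200,360:460,::-1],(400,400),interpolation=cv2.INTER_CUBIC)]))
E
```

```text
{'clock': 5.6, 'joints': [-0.877, 0.428, 0.33, 1.794, -0.169, 0.943, -0.015], 'dq': [-0.006, -0.011, 0.001, 0.015, 0.004, -0.012, -0.003], 'joint_efforts': [0.527, -60.495, 5.639, -27.946, 0.21, 0.017, -0.016], 'position': [0.494, 0.301, 0.161], 'ee_rot': [-1.656, -2.67, -0.006], 'force': [0.042, 1.37, -0.337], 'ft_torque': [0.064, 0.029, -0.007], 'width': 0.144}
```

View pics/a9.png

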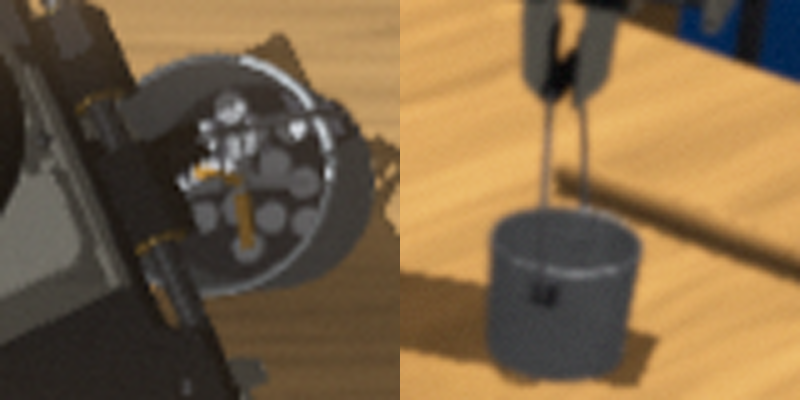

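The handle stands upright at about 1.5 rad with almost no load on the tool, so the pail is on the bench. I'll hold there briefly, then firm the grip and lift slowly.

Emit:
{"name": "arm_command", "arguments": {"deltas": [{"xyz": [0, 0.3, 0], "turn": 0, "jaw": 255}, {"xyz": [0, 0.5, 0], "turn": 0, "jaw": 255}, {"xyz": [0, 0.5, 0], "turn": 0, "jaw": 255}, {"xyz": [0, 0.5, 0], "turn": 0, "jaw": 255}, {"xyz": [0, 0.5, 0], "turn": 0, "jaw": 255}], "force": 40}}

```text
clock: 6.12
position: [0.4992, 0.304, 0.1613]
ee_rot: [1.656, 2.67, 0.007]
force: [-0.2, 0.9, 5.2]
width: 0.135
```

Emit:
{"name": "arm_command", "arguments": {"deltas": [{"xyz": [0, 0, -0.4], "turn": 0, "jaw": 255}, {"xyz": [0, 0, -1.0], "turn": 0, "jaw": 255}, {"xyz": [0, 0, -1.8], "turn": 0, "jaw": 255}, {"xyz": [0, 0, -2.6], "turn": 0, "jaw": 255}, {"xyz": [0, 0, -3.4], "turn": 0, "jaw": 255}]}}

```text
clock: 6.53
position: [0.499, 0.3035, 0.196]
ee_rot: [1.656, 2.669, 0.006]
force: [0.1, 0.4, -4.7]
width: 0.141
```

```bash
python3 - <<'E'
from h import *
st()
im=get_image("top");sc=get_image("scene")
cv2.imwrite("pics/a10.png",np.hstack([cv2.resize(im["frame"][165:285,120:240,::-1],(400,400),interpolation=cv2.INTER_CUBIC),cv2.resize(sc["frame"][80:200,350:470,::-1],(400,400),interpolation=cv2.INTER_CUBIC)]))
E
```

```text
{'clock': 6.533, 'joints': [-0.884, 0.4, 0.341, 1.741, -0.155, 1.023, -0.027], 'dq': [-0.027, -0.099, 0.029, -0.122, 0.041, 0.207, -0.035], 'joint_efforts': [0.263, -61.438, 5.252, -30.747, -0.124, -0.482, 0.078], 'position': [0.499, 0.304, 0.196], 'ee_rot': [1.656, 2.669, 0.006], 'force': [0.119, 0.378, -4.75], 'ft_torque': [-0.145, 0.117, 0.012], 'width': 0.141}
```

View pics/a10.png

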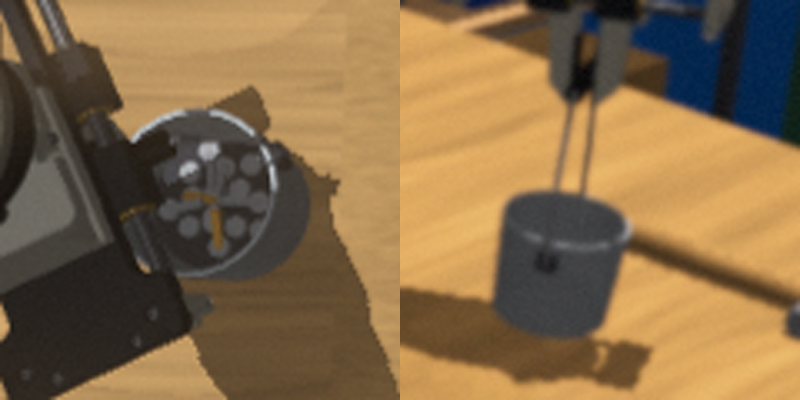

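The pail hangs level, about 30 mm up. I'll raise it further, then carry it over the tall pail's height to the tray.

Emit:
{"name": "arm_command", "arguments": {"deltas": [{"xyz": [0, 0, -1], "turn": 0, "jaw": 255}, {"xyz": [0, 0, -2.5], "turn": 0, "jaw": 255}, {"xyz": [0, 0, -4.5], "turn": 0, "jaw": 255}, {"xyz": [0, 0, -6.5], "turn": 0, "jaw": 255}, {"xyz": [0, 0, -8.5], "turn": 0, "jaw": 255}]}}

```text
clock: 7.05
position: [0.4993, 0.3035, 0.2834]
ee_rot: [1.656, 2.669, 0.011]
force: [0.8, 0.7, -4.8]
width: 0.138
```

Emit:
{"name": "arm_command", "arguments": {"deltas": [{"xyz": [0, 0, -1.5], "turn": 0, "jaw": 255}, {"xyz": [-0.3, -0.1, -2.5], "turn": 0, "jaw": 255}, {"xyz": [-0.9, -0.4, -3], "turn": 0, "jaw": 255}, {"xyz": [-1.8, -0.8, -3], "turn": 0, "jaw": 255}, {"xyz": [-3, -1.4, -3], "turn": 0, "jaw": 255}]}}

```text
clock: 7.47
position: [0.4996, 0.2695, 0.3124]
ee_rot: [1.655, 2.67, 0.009]
force: [-0.2, 0.4, -5.3]
width: 0.138
```

```bash
python3 go.py .514 -.292 .31
```

```text
from [0.4996 0.2695 0.3124] yaw 26.4 tilt 0.33 delta cm [-5.093e+01 -2.369e+01 -1.000e-02]  j7 -0.02 w 0.138 F [-0.2  0.4 -5.3] t 7.47
```

Emit:
{"name": "arm_command", "arguments": {"deltas": [{"xyz": [-1.6, -0.8, 0], "turn": 0, "jaw": 255}, {"xyz": [-3.3, -1.5, 0], "turn": 0, "jaw": 255}, {"xyz": [-5, -2.3, 0], "turn": 0, "jaw": 255}, {"xyz": [-6.8, -3.2, 0], "turn": 0, "jaw": 255}, {"xyz": [-8.6, -4, 0], "turn": 0, "jaw": 255}]}}

```text
clock: 7.88
position: [0.5011, 0.1718, 0.3108]
ee_rot: [-1.657, -2.669, -0.006]
force: [-0.2, 0.1, -5.1]
width: 0.139
```

Emit:
{"name": "arm_command", "arguments": {"deltas": [{"xyz": [-1.8, -0.8, 0], "turn": 0, "jaw": 255}, {"xyz": [-3.6, -1.7, 0], "turn": 0, "jaw": 255}, {"xyz": [-5.4, -2.5, 0], "turn": 0, "jaw": 255}, {"xyz": [-7.2, -3.4, 0], "turn": 0, "jaw": 255}, {"xyz": [-9, -4.2, 0], "turn": 0, "jaw": 255}]}}

```text
clock: 8.3
position: [0.5021, 0.0697, 0.3093]
ee_rot: [-1.658, -2.666, -0.003]
force: [0.6, -0.6, -5.2]
width: 0.141
```

```bash
python3 go.py .514 -.292 .31;python3 - <<'E'
from h import *
st()
save(get_image("scene"),"s11.png")
E
```

```text
from [0.5021 0.0697 0.3093] yaw 26.3 tilt 0.14 delta cm [-32.97 -14.93  -0.16]  j7 0.32 w 0.141 F [ 0.6 -0.6 -5.2] t 8.3
{'clock': 8.3, 'joints': [-0.638, 0.176, 0.475, 1.755, -0.088, 1.231, 0.318], 'dq': [0.318, -0.045, 0.148, 0.063, -0.004, -0.014, 0.466], 'joint_efforts': [-2.709, -45.177, 2.567, -34.606, -0.038, 0.19, -1.018], 'position': [0.502, 0.07, 0.309], 'ee_rot': [-1.658, -2.666, -0.003], 'force': [0.573, -0.577, -5.241], 'ft_torque': [-0.11, -0.01, -0.025], 'width': 0.141}
```

View pics/s11.png

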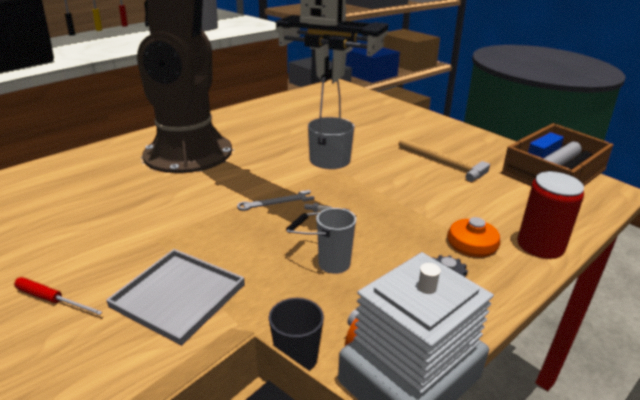

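The pail hangs level around (330,143), well above the tall pail. I'll carry on to the tray.

Emit:
{"name": "arm_command", "arguments": {"deltas": [{"xyz": [-1.8, -0.8, 0], "turn": 0, "jaw": 255}, {"xyz": [-3.6, -1.6, -0.1], "turn": 0, "jaw": 255}, {"xyz": [-5.4, -2.4, -0.1], "turn": 0, "jaw": 255}, {"xyz": [-7.2, -3.2, -0.2], "turn": 0, "jaw": 255}, {"xyz": [-9, -4, -0.2], "turn": 0, "jaw": 255}]}}

```text
clock: 8.77
position: [0.5045, -0.0356, 0.3106]
ee_rot: [-1.666, -2.661, 0.001]
force: [0.3, 0.7, -4.0]
width: 0.14
```

Emit:
{"name": "arm_command", "arguments": {"deltas": [{"xyz": [-1.8, -0.8, 0], "turn": 0, "jaw": 255}, {"xyz": [-3.6, -1.6, -0.1], "turn": 0, "jaw": 255}, {"xyz": [-5.4, -2.4, -0.1], "turn": 0, "jaw": 255}, {"xyz": [-7.2, -3.2, -0.2], "turn": 0, "jaw": 255}, {"xyz": [-9, -4, -0.2], "turn": 0, "jaw": 255}]}}

```text
clock: 9.18
position: [0.5063, -0.136, 0.3117]
ee_rot: [-1.667, -2.659, 0.002]
force: [1.2, 0.3, -5.9]
width: 0.138
```

```bash
python3 go.py .514 -.292 .31 26.4
```

```text
from [ 0.5063 -0.136   0.3117] yaw 25.8 tilt 0.19 delta cm [-14.38  -6.1    0.15] turn -0.6 j7 0.76 w 0.138 F [ 1.2  0.3 -5.9] t 9.18
```

Emit:
{"name": "arm_command", "arguments": {"deltas": [{"xyz": [-1.8, -0.8, 0], "turn": 0, "jaw": 255}, {"xyz": [-3.6, -1.6, 0], "turn": 0, "jaw": 255}, {"xyz": [-5.3, -2.3, 0], "turn": 0, "jaw": 255}, {"xyz": [-7, -3, 0], "turn": 0, "jaw": 255}, {"xyz": [-8.5, -3.6, 0], "turn": 0, "jaw": 255}]}}

```text
clock: 9.6
position: [0.5091, -0.2303, 0.3105]
ee_rot: [-1.669, -2.656, 0.003]
force: [1.0, 0.0, -5.9]
width: 0.143
```

Emit:
{"name": "arm_command", "arguments": {"deltas": [{"xyz": [-1.4, -0.6, 0], "turn": 0, "jaw": 255}, {"xyz": [-2.5, -1, 0], "turn": 0, "jaw": 255}, {"xyz": [-3.5, -1.5, 0], "turn": 0, "jaw": 255}, {"xyz": [-4.2, -1.8, 0], "turn": 0, "jaw": 255}, {"xyz": [-4.6, -2, 0], "turn": 0, "jaw": 255}]}}

```text
clock: 10.02
position: [0.5106, -0.2814, 0.3102]
ee_rot: [-1.67, -2.655, 0.004]
force: [0.4, -1.8, -4.6]
width: 0.141
```

```bash
python3 go.py .514 -.292 .31 26.4
```

```text
from [ 0.5106 -0.2814  0.3102] yaw 25.7 tilt 0.33 delta cm [-1.1  -0.16  0.02] turn -0.7 j7 1.08 w 0.141 F [ 0.4 -1.8 -4.6] t 10.02
```

Nearly over the tray. I'll settle, then descend to about 30 mm above its floor.

Emit:
{"name": "arm_command", "arguments": {"deltas": [{"xyz": [-0.8, -0.2, 0.4], "turn": 0, "jaw": 255}, {"xyz": [-1.1, -0.2, 1.2], "turn": 0, "jaw": 255}, {"xyz": [-1.1, -0.2, 2.4], "turn": 0, "jaw": 255}, {"xyz": [-1.1, -0.2, 4], "turn": 0, "jaw": 255}, {"xyz": [-1.1, -0.2, 5.6], "turn": 0, "jaw": 255}]}}

```text
clock: 10.43
position: [0.5134, -0.2916, 0.2529]
ee_rot: [-1.669, -2.655, 0.003]
force: [0.3, 0.9, -6.3]
width: 0.136
```

Emit:
{"name": "arm_command", "arguments": {"deltas": [{"xyz": [0, 0, 1.4], "turn": 0, "jaw": 255}, {"xyz": [0, 0, 2.8], "turn": 0, "jaw": 255}, {"xyz": [0, 0, 4], "turn": 0, "jaw": 255}, {"xyz": [0, 0, 5], "turn": 0, "jaw": 255}, {"xyz": [0, 0, 5.5], "turn": 0, "jaw": 255}]}}

```text
clock: 10.85
position: [0.5128, -0.2907, 0.196]
ee_rot: [-1.667, -2.654, 0.004]
force: [-0.2, 0.6, -5.5]
width: 0.139
```

```bash
python3 go.py .514 -.292 .165 26.4;python3 - <<'E'
from h import *
im=get_image("top");sc=get_image("scene")
cv2.imwrite("pics/a12.png",np.hstack([cv2.resize(im["frame"][150:290,420:560,::-1],(400,400),interpolation=cv2.INTER_CUBIC),cv2.resize(sc["frame"][190:350,100:260,::-1],(400,400),interpolation=cv2.INTER_CUBIC)]))
E
```

```text
from [ 0.5128 -0.2907  0.196 ] yaw 25.7 tilt 0.46 delta cm [-0.19  0.07  3.1 ] turn -0.7 j7 1.16 w 0.139 F [-0.2  0.6 -5.5] t 10.85
```

View pics/a12.png

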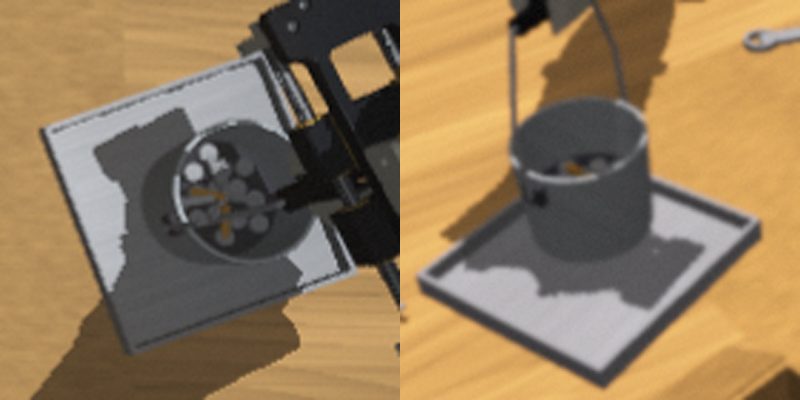

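The pail hangs level above the tray in both views. I'll check its centre against the tray's.

```bash
python3 - <<'E'
from h import *
im=get_image("top")
P=cloud(im)
c=(420+248*.35,150+190*.35)
for z in(.10,.105,.11): print(z,on_plane(im,c,z))
sub=P[190:250,478:515];z=sub[...,2];print(np.histogram(z[np.isfinite(z)],bins=np.arange(.02,.15,.01)))
print("tray centre", np.mean([on_plane(im,u,.018) for u in((512,170),(435,196),(466,273),(542,244))],0))
E
```

```text
0.1 [ 0.51496281 -0.29374501  0.1       ]
0.105 [ 0.51452131 -0.29160151  0.105     ]
0.11 [ 0.51407981 -0.28945802  0.11      ]
(array([  0,   2,  15,  43, 826, 287,  88, 103, 211,  51,   5,   5]), array([0.02, 0.03, 0.04, 0.05, 0.06, 0.07, 0.08, 0.09, 0.1 , 0.11, 0.12,
       0.13, 0.14]))
tray centre [ 0.51406374 -0.29217289  0.018     ]
```

The pail is centred within a few mm. Now lowering slowly.

Emit:
{"name": "arm_command", "arguments": {"deltas": [{"xyz": [-0.1, 0, 0.7], "turn": 0, "jaw": 255}, {"xyz": [-0.1, 0, 1.4], "turn": 0, "jaw": 255}, {"xyz": [-0.1, 0, 2], "turn": 0, "jaw": 255}, {"xyz": [-0.1, 0, 2.4], "turn": 0, "jaw": 255}, {"xyz": [-0.1, 0, 2.7], "turn": 0, "jaw": 255}]}}

```text
clock: 11.42
position: [0.5131, -0.292, 0.1699]
ee_rot: [-1.668, -2.654, 0.004]
force: [-0.5, 0.2, -5.1]
width: 0.138
```

Emit:
{"name": "arm_command", "arguments": {"deltas": [{"xyz": [0, 0, 0.1], "turn": 0, "jaw": 255}, {"xyz": [0, 0, 0.2], "turn": 0, "jaw": 255}, {"xyz": [0, 0, 0.3], "turn": 0, "jaw": 255}]}}

```text
clock: 11.67
position: [0.5132, -0.292, 0.167]
ee_rot: [-1.668, -2.654, 0.003]
force: [0.4, 1.2, -3.6]
width: 0.138
```

```bash
python3 go.py .514 -.292 .165
```

```text
from [ 0.5132 -0.292   0.167 ] yaw 25.7 tilt 0.41 delta cm [-0.03  0.07  0.2 ]  j7 1.18 w 0.138 F [ 0.4  1.2 -3.6] t 11.67
```

Emit:
{"name": "arm_command", "arguments": {"deltas": [{"xyz": [0, 0, 0.1], "turn": 0, "jaw": 255}, {"xyz": [0, 0, 0.2], "turn": 0, "jaw": 255}, {"xyz": [0, 0, 0.3], "turn": 0, "jaw": 255}, {"xyz": [0, 0, 0.3], "turn": 0, "jaw": 255}]}}

```text
clock: 12.0
position: [0.515, -0.2924, 0.1664]
ee_rot: [-1.669, -2.658, 0.0]
force: [-1.4, 3.1, 12.6]
width: 0.14
```

```bash
python3 go.py .514 -.292 .165;python3 - <<'E'
from h import *
im=get_image("top");sc=get_image("scene")
cv2.imwrite("pics/a13.png",np.hstack([cv2.resize(im["frame"][150:290,420:560,::-1],(400,400),interpolation=cv2.INTER_CUBIC),cv2.resize(sc["frame"][190:350,100:260,::-1],(400,400),interpolation=cv2.INTER_CUBIC)]))
E
```

```text
from [ 0.515  -0.2924  0.1664] yaw 25.7 tilt 0.16 delta cm [ 0.07 -0.07  0.14]  j7 1.18 w 0.140 F [-1.4  3.1 12.6] t 12.0
```

View pics/a13.png

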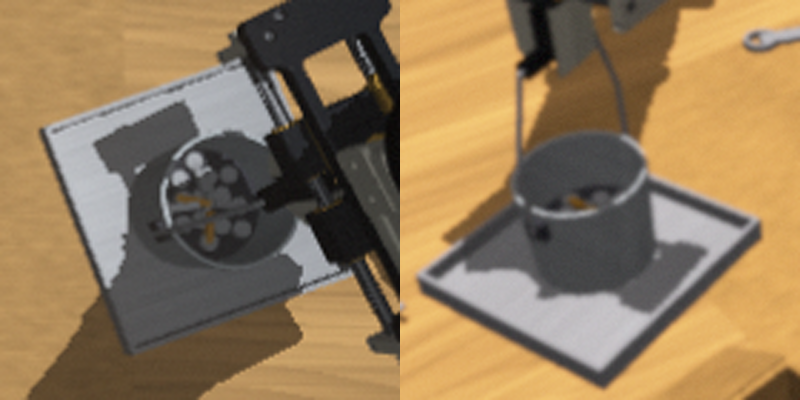

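The pail is on the tray floor and the force has reversed to +12.6 N. I'll ease the force off, then open just wide enough and retreat straight up.

Emit:
{"name": "arm_command", "arguments": {"deltas": [{"xyz": [0, 0, -0.1], "turn": 0, "jaw": 255}, {"xyz": [0, 0, -0.15], "turn": 0, "jaw": 240}, {"xyz": [0, 0, -0.15], "turn": 0, "jaw": 200}, {"xyz": [0, 0, -0.15], "turn": 0, "jaw": 150}, {"xyz": [0, 0, -0.15], "turn": 0, "jaw": 120}], "force": 10}}

```text
clock: 12.52
position: [0.515, -0.2926, 0.1681]
ee_rot: [-1.67, -2.658, 0.001]
force: [-0.1, 0.7, -0.3]
width: 0.312
```

Emit:
{"name": "arm_command", "arguments": {"deltas": [{"xyz": [0, 0, 0], "turn": 0, "jaw": 100}, {"xyz": [0, 0, 0], "turn": 0, "jaw": 100}, {"xyz": [0, 0, 0], "turn": 0, "jaw": 100}]}}

```text
clock: 12.77
position: [0.5151, -0.2927, 0.1681]
ee_rot: [-1.67, -2.658, 0.001]
force: [-0.5, -0.2, -0.1]
width: 0.527
```

```bash
python3 go.py .514 -.292 .165;python3 - <<'E'
from h import *
im=get_image("top");sc=get_image("scene")
cv2.imwrite("pics/a14.png",np.hstack([cv2.resize(im["frame"][150:290,420:560,::-1],(400,400),interpolation=cv2.INTER_CUBIC),cv2.resize(sc["frame"][190:350,100:260,::-1],(400,400),interpolation=cv2.INTER_CUBIC)]))
E
```

```text
from [ 0.5151 -0.2927  0.1681] yaw 25.7 tilt 0.13 delta cm [ 0.11 -0.07  0.31]  j7 1.18 w 0.527 F [-0.5 -0.2 -0.1] t 12.77
```

View pics/a14.png

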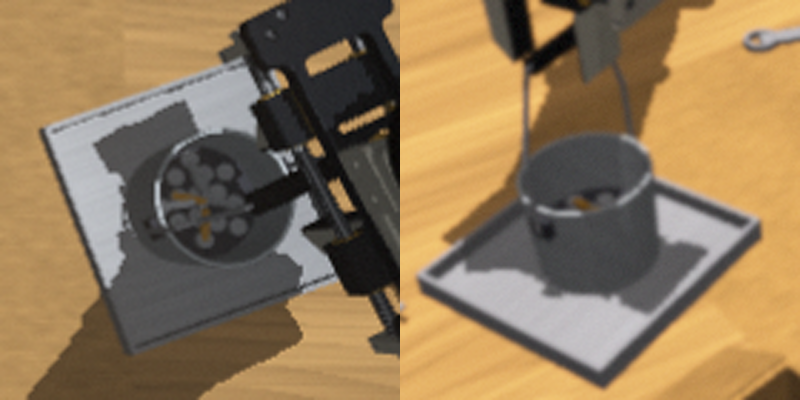

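The grip is free between the open fingers and the pail stands in the tray. Retreating straight up.

Emit:
{"name": "arm_command", "arguments": {"deltas": [{"xyz": [0, 0, -1], "turn": 0, "jaw": 100}, {"xyz": [0, 0, -3], "turn": 0, "jaw": 100}, {"xyz": [0, 0, -5.5], "turn": 0, "jaw": 100}, {"xyz": [0, 0, -8], "turn": 0, "jaw": 100}, {"xyz": [0, 0, -11], "turn": 0, "jaw": 100}]}}

```text
clock: 13.28
position: [0.5147, -0.2925, 0.2792]
ee_rot: [-1.67, -2.657, 0.001]
force: [0.3, 0.2, -0.7]
width: 0.61
```

Emit:
{"name": "arm_command", "arguments": {"deltas": [{"xyz": [3, 0, -1], "turn": 0, "jaw": 100}, {"xyz": [6, 0, -1], "turn": 0, "jaw": 100}, {"xyz": [9, 0, -1], "turn": 0, "jaw": 100}, {"xyz": [12, 0, -1], "turn": 0, "jaw": 100}, {"xyz": [12, 0, -1], "turn": 0, "jaw": 100}]}}

```text
clock: 13.7
position: [0.461, -0.1797, 0.29]
ee_rot: [-1.663, -2.659, -0.003]
force: [0.8, 0.0, -0.3]
width: 0.611
```

Emit:
{"name": "arm_command", "arguments": {"deltas": [{"xyz": [4, 0, 0], "turn": 0, "jaw": 100}, {"xyz": [8, 0, 0], "turn": 0, "jaw": 100}, {"xyz": [8, 0, 0], "turn": 0, "jaw": 100}, {"xyz": [8, 0, 0], "turn": 0, "jaw": 100}]}}

```text
clock: 14.03
position: [0.4256, -0.1059, 0.2913]
ee_rot: [-1.658, -2.662, -0.006]
force: [0.7, -0.6, 0.2]
width: 0.61
```

```bash
python3 - <<'E'
from h import *
st()
im=get_image("top");sc=get_image("scene")
cv2.imwrite("pics/a15.png",np.hstack([cv2.resize(im["frame"][150:290,420:560,::-1],(400,400),interpolation=cv2.INTER_CUBIC),cv2.resize(sc["frame"][190:350,100:260,::-1],(400,400),interpolation=cv2.INTER_CUBIC)]))
P=cloud(im);sub=np.zeros((400,640),bool);sub[185:255,465:540]=1
m=sub&(P[...,2]>.072)&(P[...,2]<.086)
print(m.sum(),np.median(P[m],0),P[m].min(0),P[m].max(0))
E
```

```text
{'clock': 14.033, 'joints': [-0.414, 0.054, 0.581, 1.929, -0.038, 1.172, 0.639], 'dq': [0.039, 0.032, 0.046, -0.037, -0.002, -0.011, 0.041], 'joint_efforts': [-1.69, -30.912, -0.236, -30.782, -0.151, 0.322, -0.748], 'position': [0.426, -0.106, 0.291], 'ee_rot': [-1.658, -2.662, -0.006], 'force': [0.679, -0.577, 0.16], 'ft_torque': [-0.125, 0.019, -0.022], 'width': 0.61}
141 [ 0.54478524 -0.263469    0.07680225] [ 0.49269604 -0.31834887  0.0720331 ] [ 0.55772125 -0.24144292  0.08164305]
```

View pics/a15.png

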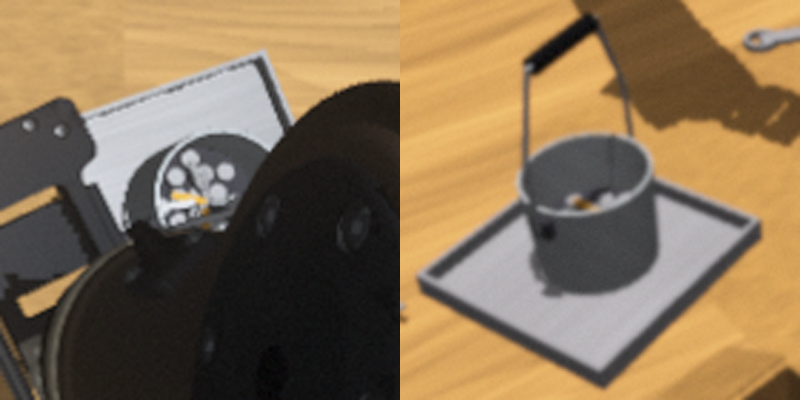

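The scene view shows the pail standing free and upright inside the tray, with the handle up. I'll check its centre using the a14 rim, centred near (225,198), and cross-check in the scene view.

```bash
python3 - <<'E'
from h import *
im=get_image("top");sc=get_image("scene")
C=on_plane(im,(420+225*.35,150+198*.35),.079);t=np.array([.51406,-.29217])
S=on_plane(sc,(100+587*.4-400*.4,190+176*.4),.079)
c,s=np.cos(np.radians(20.9)),np.sin(np.radians(20.9));M=np.array([[c,s],[-s,c]])
for X in(C,S): print(X,"tray frame",M@(X[:2]-t))
for k in range(10): get_image("scene")
E
```

```text
[ 0.51134806 -0.2875313   0.079     ] tray frame [-0.00087871  0.00530095]
[ 0.51832627 -0.2877792   0.079     ] tray frame [0.00555193 0.00257997]
```

The pail is centred within about 6 mm and the arm is clear. Handing in.

```bash
python3 -c "
from h import *
print(sign_off()); print(observe()['clock'])"
```

```text
the job is handed in; nothing more can be done
None
the job is handed in; nothing more can be done
```

The short pail is standing in the tray, let go, and the job is handed in. The clock read about 14 s at the last state reading; ten settling pictures after that added under a second. `sign_off` reports no verdict, so the checks below are my own.

**What I did**
- **Raising the handle:** I gripped the black tube from above and swung it up to about 1.5 rad, with the pail on the bench.
- **Carrying:** I lifted the pail by the grip, and it looked level in every picture on the way. I carried it with its underside about 0.15 m up, past the tall pail.
- **Placing:** I lowered it until it touched the tray floor, eased the force off, opened the jaws and backed away.

**Last checks**
- **Position:** the two views put the pail's centre within 6 mm of the tray's centre on both axes. They differ from each other by about 7 mm, and the limit is 42 mm.
- **Height and tilt:** the rim reads about 77 mm high against the expected 79 mm. The pail looks upright, but I did not measure its tilt as a number.
- **Arm:** it is clear of everything, with under 1 N on the tool.

**What did not go to plan**
- **Sliding:** my arc for the handle was a few millimetres off, so the pail slid 10–30 mm on the bench. It was partly carried for a moment while the handle read about 1.7 rad. I lowered it, reset the handle to upright and held it there before lifting.
- **Touchdown:** at the tray floor I pressed down with about 12.6 N before easing off.

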